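# Clamp a printing block on the bench hook with a quarter-turn T-track bolt

### The arm

A 6-joint arm with a two-finger parallel gripper is mounted at the origin on the work surface; the furniture and walls round the work are solid. World frame = base frame: x ahead of the robot, y to its left, z up, the work surface at z = 0. Lengths are in m, angles in rad, forces in N, time in s.
With the tool pointing down it reaches from about 0.35 to 0.975 m from the base axis. Payload 17.4 kg.
Tool frame: the origin (TCP) lies between the finger pads; the fingertips stand 8 mm ahead of it and the grasp point (between the pads) lies 11 mm behind it (arm.nose_length is the distance from the TCP to the fingertips, in m); z points along the fingers, y is the line along which they close (so a half turn about z gives the same grasp; the last joint's range is limited). The gripper opens to 85 mm and grips with 20 to 120 N. Pads are 22 mm wide; open, the fingers measure 114 mm over their backs; the gripper's body (76 mm by 85 mm) begins 54 mm behind the grasp point. The pads swing forward as they close: fully open they stand 13 mm farther back than shut.
Start: joints at [-1.307, 0.116, 1.442, -0, 1.584, -0.038], TCP at [0.201, -0.645, 0.239] pointing down, gripper open.
Joint ranges: [-2.83, 2.83], [-0.83, 2.19], [0.07, 2.5], [-1.14, 4.28], [0.01, 3], [-2.97, 2.97]. Speed limits (rad/s): [1.89, 1.89, 2.22, 3.14, 3.14, 3.14].

### API

Orientations are given as a unit quaternion [x, y, z, w].
In Python, from station import arm, viewer gives the robot as it stands.
- The arm moves only by the tool send_rows, never from a script. Its arguments are lists of equal length, an entry for each row: "delta_pos": the shift along the tool's x, y, z normalised to -1 to 1, where 1 is 0.025 m, a list of three; "turn": the turn, a rotation vector about the tool's x, y, z normalised to -1 to 1, where 1 is 0.1 rad, a list of three; "grip": the closure, from 0 (fully open) to 1 (shut). In form: {"delta_pos": [[x, y, z], ...], "turn": [[rx, ry, rz], ...], "grip": [grip, ...]}. A call has exactly 5 rows; each row shifts and turns the commanded pose from where the row before left it, along the tool's axes as they then stand; what a row does not reach is not made up. A row lasts 1/8 s, in which the tool goes at most 62.5 mm and 10.7 degrees, less where a joint would pass 70% of its speed; a pose out of reach is approached as far as the arm can. A call with a number of a shift or a turn outside -1 to 1 is refused whole. A call with a gripper value outside its range is refused whole. The fingers move at their own pace and stop on an object; "grip_force" is the grip in N (left out, the last holds). Time passes only in rows, so rows that do not move let the fingers close, or fill a call up. It gives the time, the measured TCP pose, the force, the opening and the grip force at its end, in the units of the state.
- arm.get_state(): the state, without advancing time (a new reading comes with each control period).
- viewer.capture(name): name is "scene" or "top" or "wrist"; returns a dict with "color" (400x640x3 uint8, blue, green, red), "depth" (400x640 float32, m along the optical axis (not along the pixel's ray), 0 where there is no reading), "K" (3x3 intrinsics, pixels), "R" (3x3) and "t" (3): a world point X has camera coordinates R X + t. Camera axes: x right, y down, z forward; pixel columns grow to the right and rows downward; lengths in m; the calibration is good to about 2 mm. A picture is of the moment at which its call begins.
- arm.sign_off(): hands the job in; it is judged then, once.
The state is a dict: "t": time; "q": joint angles; "joint_velocities": joint speeds; "tau": joint torques, N m; "ee_pos": TCP position; "orientation": TCP orientation; "ft_force": force on the tool from outside, world axes, zero at the start; "wrist_torque": the same for the moment, N m; "finger_gap": opening from 0.0 (shut) to 1.0 (fully open); "finger_force": force on a finger pad.
Only numpy, scipy, OpenCV 4.12 (cv2) and the standard library are available. Lean on these libraries where they do the work, as an engineer would, in place of code of your own. Each camera call takes 0.05 s, during which the arm holds its last target. There are 200 camera calls.

### The job

Clamp the lino printing block down for carving: set it flat on the bench hook, centred over the metal track and squarely up against the low stop, then lay the slotted steel bar as a bridge from the block's free end to the raised rail, with its slot over the track's slot. Drop the hammer-head bolt through the bar into the track, press it down against its spring and turn it a quarter turn so that its wing stands square across the bar, then let go so that the spring holds everything tight. Do not shift the two jars and the tin standing near by.

Things in the scene. Friction and masses are not known exactly. Their poses are not given: they have to be found in the camera images.
- clamp_bed: Bench hook screwed to the table: beech bed 256 x 140 x 24 mm with an aluminium T-track let in flush along its middle. Origin at the centre of its underside, x along the track from stop to rail, z up. The track's slot is 19 mm wide, open between stop and rail; its lips are 6 mm thick, and below them the channel is 44 mm wide and 14 mm high
- stop_face (a point): middle of the inner face of the low wooden stop across the bed's -x end (14 mm thick, 14 mm high above the bed, full width): bed frame (-108, 0, 31) mm
- rail_top (a point): middle of the top of the raised wooden rail across the bed's +x end, 32 mm along the track, 74 mm wide, 22 mm high above the bed, as high as the block: bed frame (102, 0, 46) mm
- block_seat (a point): point on the bed's top surface (axes as the bed) where the centre of the block's underside belongs when it stands against the stop: bed frame (-53, 0, 24) mm
- slot_mid (a point): point on the bed's top surface at the middle of the track's slot (axes as the bed), half way between the seated block and the raised rail: bed frame (44, 0, 24) mm; bar and bolt are to be centred on it
- print_block: mounted lino printing block, 110 x 62 x 22 mm (x, y, z), plywood with a brown-grey lino face upward; origin at the centre of its underside. It lies flat on the table; its 110 mm length goes along the track. About 0.14 kg
- clamp_bar: flat steel bar, 140 x 44 x 10 mm (x, y, z), with an oblong through slot 70 x 19 mm at its middle, along its length; the same either way round; origin at the centre of its underside. It lies flat on the table. In use its ends rest about 28 mm on the block and 28 mm on the rail, 22 mm above the bed. About 0.22 kg
- clamp_bolt: hammer-head bolt, 103 mm tall, 0.17 kg, standing upright with its head in the tool block's slot, from which it lifts straight out. Origin at the centre of the head's underside, x along head and wing, z up. Steel head 36 x 15 x 8 mm; 12 mm stem; sprung collar 33 mm wide, its underside 43 mm above the origin; boss 38 mm wide at 57 to 72 mm; on top the wing handle
- bolt_wing (a point): grip point in the bolt's black wing handle, 92 mm above the bolt's origin. The wing is 70 mm long (along the head), 16 mm thick, from 72 to 103 mm; pinch it across its thickness. With the wing along the slots the head passes through bar and lips until the collar rests on the bar; the head is then still between the lips (origin 11 mm below the bed's top) and cannot turn
- bolt_collar (a joint): how far the collar is pushed up into the boss, 0 to 0.012 m; spring 5.6 N at 0 and 0.4 N more per mm. Pressed 6 mm past first touch the head is 3 mm clear below the lips (at 9 mm it meets the channel floor) and turns either way; let go with the wing across, the spring draws the head up under the lips (origin 14 mm below the bed's top, joint about 0.003)
- tool_block: wooden tool block 100 x 60 x 44 mm, fixed, with an oblong slot 40 x 19 mm and 38 mm deep at its middle, along its x; origin at the centre of its underside. The bolt stands in the slot, head along x, its origin 6 mm above the table
- ink_jar: bystander: brown ink jar with a black lid, 61 mm diameter, 98 mm tall; origin under its centre
- dark_jar: bystander: black jar, 65 mm diameter, 88 mm tall; origin under its centre
- tin: bystander: food tin, 76 mm diameter, 58 mm tall; origin under its centre
Things that resemble listed ones, but are neither listed nor needed, are in the scene too. Leave any purple look-alike of the clamp_bolt alone.

How it is judged:
On the way, in this order (a step that is already met when the one before it is completed fails the run):
1. the block lies on the bed against the stop (gap under 3 mm), within 10 mm of the track's middle line and square within 0.08 rad (x of print_block in the frame of block_seat between -0.003 and 0.003 m and y of print_block in the frame of block_seat between -0.01 and 0.01 m and z of print_block in the frame of block_seat between -0.003 and 0.003 m and angle between the x axis of print_block and the x axis of clamp_bed, either way round below 0.08 rad), for 0.2 s.
2. the bar bridges block and rail, let go, its centre within 15 mm of slot_mid along the track and 6 mm across it, parallel to the track within 0.1 rad (all of step 1 and x of clamp_bar in the frame of slot_mid between -0.015 and 0.015 m and y of clamp_bar in the frame of slot_mid between -0.006 and 0.006 m and z of clamp_bar in the frame of slot_mid between 0.019 and 0.025 m and angle between the x axis of clamp_bar and the x axis of clamp_bed, either way round below 0.1 rad and contact force between the fingers and clamp_bar below 0.2 N), for 0.2 s.
3. the bolt stands upright in both slots, its head down between the lips, wing along the slot within 0.3 rad (all of step 1 and x of clamp_bar in the frame of slot_mid between -0.015 and 0.015 m and y of clamp_bar in the frame of slot_mid between -0.006 and 0.006 m and z of clamp_bar in the frame of slot_mid between 0.019 and 0.025 m and angle between the x axis of clamp_bar and the x axis of clamp_bed, either way round below 0.1 rad and x of clamp_bolt in the frame of slot_mid between -0.02 and 0.02 m and y of clamp_bolt in the frame of slot_mid between -0.006 and 0.006 m and angle between clamp_bolt's own z axis and vertical below 0.1 rad and z of clamp_bolt in the frame of slot_mid below -0.007 m and angle between the x axis of clamp_bolt and the x axis of clamp_bed, either way round below 0.3 rad), for 0.1 s.
At the end, for the whole second after the job is handed in: Block flat against the stop (gap < 3 mm, 10 mm off centre, 0.08 rad); bar on block and rail (15 mm along, 6 mm across, 0.1 rad); bolt upright, 12 to 17.5 mm below the bed top, wing across the track within 0.3 rad, collar in by 1.5 mm; bar presses block with over 2 N; all at rest (all of step 1 and x of clamp_bar in the frame of slot_mid between -0.015 and 0.015 m and y of clamp_bar in the frame of slot_mid between -0.006 and 0.006 m and z of clamp_bar in the frame of slot_mid between 0.019 and 0.025 m and angle between the x axis of clamp_bar and the x axis of clamp_bed, either way round below 0.1 rad and x of clamp_bolt in the frame of slot_mid between -0.02 and 0.02 m and y of clamp_bolt in the frame of slot_mid between -0.006 and 0.006 m and angle between clamp_bolt's own z axis and vertical below 0.1 rad and z of clamp_bolt in the frame of slot_mid between -0.0175 and -0.012 m and angle between the x axis of clamp_bolt and the y axis of clamp_bed, either way round below 0.3 rad and value of joint bolt_collar above 0.0015 m and contact force between clamp_bar and print_block above 2 N and linear speed of clamp_bolt below 0.01 m/s); the robot touches nothing.
It fails at once if a jar or the tin is shifted by more than 20 mm (distance of any of ink_jar, dark_jar, tin from where it was at the start of the episode above 0.02 m).
It also fails if it takes over 72 s, if anything falls off the work surface, if the arm or the gripper's body presses on something with over 40 N, if the wrist force passes 120 N, or if a joint passes its speed limit or range.

## Working session

There is one attempt and no reset: what is moved stays moved. The work goes in short steps, Python scripts to look and compute and a tool call to move; the robot and the scene stay as the last step left them, time stands still between calls to the robot, and variables do not carry over. Pictures are saved under pics/ and viewed, at most 10 in all, crops included, and the job is handed in when it is done.

Besides the shell and the picture viewer there is one more tool, called after "Request:" as name(argument=value, ...) on one line, values as JSON. send_rows: Moves the arm, as the interface text tells. Its arguments: {"type":"object","properties":{"delta_pos":{"type":"array"},"turn":{"type":"array"},"grip":{"type":"array"},"grip_force":{"type":"number"}},"required":["delta_pos","turn","grip"]}

```bash
mkdir -p pics; ls
cat > h.py <<'E'
import numpy as np, cv2
from station import arm, viewer
def snap(n,f):
    c=viewer.capture(n); cv2.imwrite(f'pics/{f}.png',c['color']); np.savez(f'{f}.npz',**c); return c
def ld(f): return dict(np.load(f'{f}.npz'))
def px(c,u,v,z=None):
    "pixel -> world, by depth, or on the plane of height z"
    r=c['R'].T@np.linalg.inv(c['K'])@np.array([u,v,1.]); o=-c['R'].T@c['t']
    s=c['depth'][int(v),int(u)] if z is None else (z-o[2])/r[2]
    return o+s*r
def cloud(c):
    v,u=np.mgrid[:400,:640]; d=c['depth']
    P=np.stack([u,v,np.ones_like(u)],-1)@np.linalg.inv(c['K']).T*d[...,None]
    return (P-c['t'])@c['R']
E
python3 - <<'E'
from h import *
a=snap('top','top0');b=snap('scene','scene0')
for c in (a,b): print(c['K'][0,0], -c['R'].T@c['t'], c['R'][2])
print(arm.get_state())
E
```

```text
pics
514.5351223983068 [0.29972755 0.02730804 1.86554791] [ 0.13083168  0.01290531 -0.9913206 ]
472.0862440077724 [-0.20403613  1.06237769  0.76361265] [ 0.51842864 -0.71602353 -0.46748482]
{'t': 0.1, 'q': array([-1.30680916e+00,  1.16472691e-01,  1.44217020e+00, -4.58373820e-06,
        1.58400493e+00, -3.77912482e-02]), 'joint_velocities': array([-0.00080715, -0.00245307, -0.00184569, -0.0004647 ,  0.00072241,
        0.00077551]), 'tau': array([ 2.64772141e-03, -7.33668494e+01, -6.33786392e+01, -3.81890129e-05,
        5.34846447e-03, -7.53702670e-05]), 'ee_pos': array([ 0.20057925, -0.64435238,  0.23863016]), 'orientation': array([ 9.88637672e-01,  1.50317247e-01, -6.18188416e-05, -5.23956941e-04]), 'ft_force': array([ 0.04041722, -0.50567966, -0.04990145]), 'wrist_torque': array([ 0.02799063, -0.02555457,  0.07448379]), 'finger_force': 0.0, 'finger_gap': 1.0000317359482274}
```

View pics/top0.png

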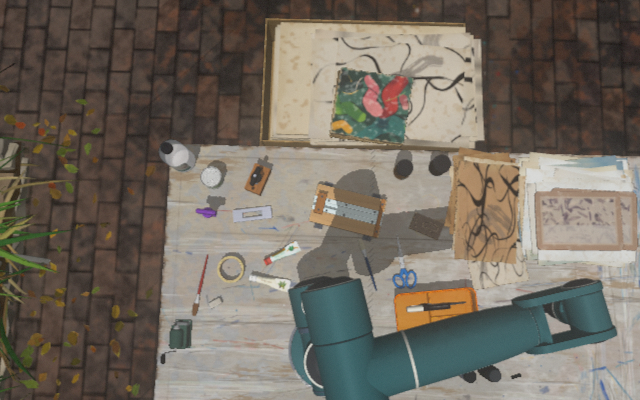

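View pics/scene0.png

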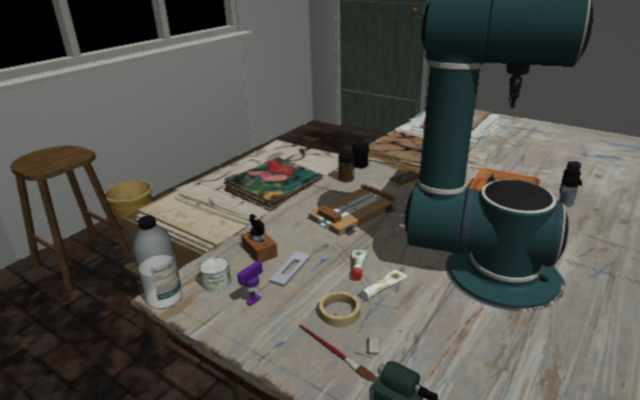

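The top view shows: bed (347,208); tool block with the black bolt (257,176); purple look-alike (206,211), to be left alone; bar (252,213); block in shadow (429,223); tin (211,175); jars (403,165) and (440,165). Possible mix-ups for the block: brown papers (486,210) and the orange tray (435,305). I take a close crop next.

Run:
```python
from h import *
c=ld('top0'); im=c['color']
A=cv2.resize(im[150:245,190:325],None,fx=5.9,fy=5.9,interpolation=cv2.INTER_CUBIC)[:300*2]
a=cv2.resize(im[150:240,195:455],(780,270),interpolation=cv2.INTER_CUBIC)
b=cv2.resize(np.clip(im[195:240,300:460].astype(float)*1.8,0,255).astype(np.uint8),(800,225),interpolation=cv2.INTER_CUBIC)
a=cv2.copyMakeBorder(a,0,0,0,20,cv2.BORDER_CONSTANT)
cv2.imwrite('pics/crop0.png',np.vstack([a,b]))
P=cloud(c)
def rect(name,m):
    m=m.astype(np.uint8); n,l,s,_=cv2.connectedComponentsWithStats(m)
    for i in range(1,n):
        if s[i,4]<60: continue
        q=P[l==i]; r=cv2.minAreaRect((q[:,:2]*1000).astype(np.float32))
        print(name,s[i,:5],'z',np.median(q[:,2]).round(4),'c',np.round(r[0],1),'size',np.round(r[1],1),'ang',round(r[2],1))
roi=np.zeros((400,640),bool); roi[145:245,180:470]=1
z=P[...,2]
print('table z',np.median(z[240:260,180:200]))
rect('h>12',roi&(z>.012))
rect('5-14',roi&(z>.005)&(z<.014))
rect('20-28',roi&(z>.015)&(z<.03))
rect('40-50',roi&(z>.038)&(z<.052))
rect('>70',roi&(z>.070))
```

```text
table z -0.0009338146629197961
h>12 [180 145  15  27 316] z 0.0948 c [466.2 300.4] size [635.   77.1] ang 51.7
h>12 [ 428  153   42   92 1969] z 0.0458 c [ 510.7 -231.4] size [331.4 579.7] ang 9.4
h>12 [393 159  20  20 296] z 0.0937 c [ 641.8 -243.2] size [57.5 58.1] ang 40.5
h>12 [244 163  27  32 501] z 0.0458 c [484.4 150.2] size [429.1 113. ] ang 48.4
h>12 [200 166  23  23 397] z 0.054 c [446.3 260.8] size [546.5  73.3] ang 50.3
h>12 [ 308  184   78   54 2472] z 0.0244 c [428.3 -37.7] size [256.  278.2] ang 78.3
h>12 [195 207  22  11 143] z 0.0971 c [467.8 442.3] size [65.  34.3] ang 65.4
h>12 [409 212  35  28 522] z 0.0215 c [ 407.7 -177.9] size [109.5 450.6] ang 14.1
5-14 [243 204  29  15 133] z 0.0094 c [476.9 274.1] size [52.7 99.2] ang 8.7
5-14 [231 207  32  16 148] z 0.0088 c [467.1 312.6] size [115.2  52.4] ang 87.1
20-28 [449 155  16  26  97] z 0.0196 c [ 667.1 -439.7] size [ 41.9 100.5] ang 73.6
20-28 [451 182   6  31  80] z 0.018 c [ 553.4 -433.2] size [ 16.3 110.2] ang 88.5
20-28 [314 184  67  31 905] z 0.0232 c [535.  -51.4] size [239.   61.9] ang 77.7
20-28 [309 205  68  32 933] z 0.023 c [456.5 -33.4] size [236.   65.3] ang 78.3
20-28 [409 212  35  27 451] z 0.022 c [ 447.3 -334.9] size [110.   61.7] ang 68.6
40-50 [ 452  156   18   89 1003] z 0.0461 c [ 541.4 -460.1] size [ 58.3 319.9] ang 87.4
40-50 [244 163  26  31 270] z 0.0443 c [597.6 277.5] size [ 60.7 100.8] ang 69.4
40-50 [313 192  13  22 166] z 0.0449 c [515.9  48.8] size [31.2 73.5] ang 78.0
>70 [180 145  12  24 202] z 0.1286 c [467.7 296.2] size [630.3  68.9] ang 51.8
>70 [432 155  19  18 276] z 0.0859 c [ 503.7 -176.1] size [ 63.8 572.7] ang 38.7
>70 [395 159  18  18 239] z 0.095 c [ 642.6 -242.2] size [55.  57.4] ang 46.4
>70 [249 166  12  20 141] z 0.102 c [597.5 276.6] size [35.7 64.5] ang 46.2
>70 [195 207  22  11 132] z 0.098 c [467.8 442.3] size [65.  34.3] ang 65.4
```

View pics/crop0.png

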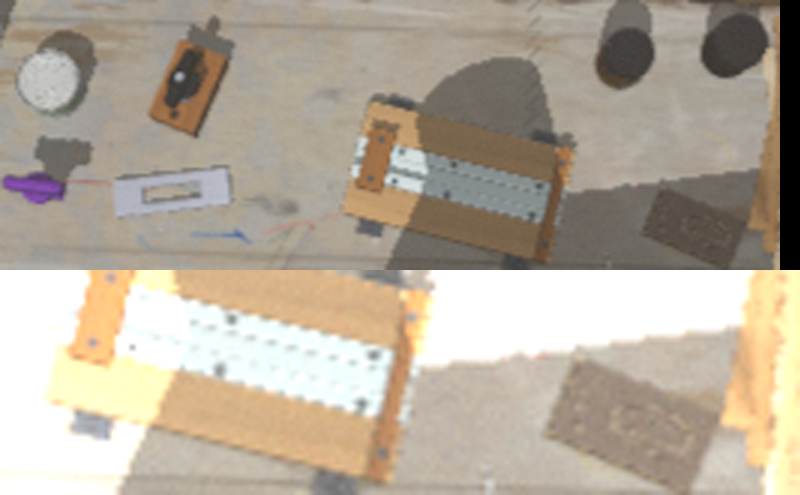

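The crop confirms the choice. The bed's rail is on the left and its stop on the right. The bar lies at crop (172,192), the black bolt stands in the wooden tool block at (188,85), and the lino block at (695,228) measures 110 x 62 x 22 mm as specified. Next I plan the first move.

```bash
cat >> h.py <<'E'
def now():
    s=arm.get_state(); x,y,_,_=s['orientation']; p=s['ee_pos']
    print('t %.2f pos %s theta %.1f gap %.3f ft %s q6 %.2f'%(s['t'],p.round(4),np.degrees(2*np.arctan2(y,x)),s['finger_gap'],s['ft_force'].round(1),s['q'][5]))
    return p.copy(),2*np.arctan2(y,x)
def plan(p,th,x,y,z,deg,n=None):
    "rows of (dx,dy,dz | rz) to a tool-down pose; theta = heading of the tool's x"
    g=np.array([x,y,z]); d=(np.radians(deg)-th+np.pi)%(2*np.pi)-np.pi; tg=th+d
    k=max(np.linalg.norm(g-p)/.0245,abs(d)/.098,1)
    n=n or int(np.ceil(k/5)*5); R=[]
    for i in range(n):
        w=(g-p)/(n-i); a=(tg-th)/(n-i); c,s=np.cos(th),np.sin(th)
        v=np.round([(c*w[0]+s*w[1])/.025,(s*w[0]-c*w[1])/.025,-w[2]/.025,-a/.1],2)
        R.append(v); p=p+.025*np.array([c*v[0]+s*v[1],s*v[0]-c*v[1],-v[2]]); th=th-.1*v[3]
    for i in range(0,n,5):
        q=R[i:i+5]; print('dp',[[float(e) for e in r[:3]] for r in q],'rz',[float(r[3]) for r in q])
    return p,th
E
python3 - <<'E'
from h import *
c=ld('top0');P=cloud(c);z=P[...,2]
m=np.zeros((400,640),bool);m[203:224,229:275]=1
q=P[m&(z>.005)&(z<.014)]
r=cv2.minAreaRect((q[:,:2]*1000).astype(np.float32));print('bar',r)
p,t=now()
p,t=plan(p,t,.43,-.34,.2,68.6)
E
```

```text
bar ((474.7235107421875, 294.7315979003906), (73.17372131347656, 164.47537231445312), 1.7977824211120605)
t 0.10 pos [ 0.2006 -0.6444  0.2386] theta 17.3 gap 1.000 ft [ 0.  -0.5 -0. ] q6 -0.04
dp [[0.62, -0.44, 0.08], [0.64, -0.42, 0.08], [0.66, -0.39, 0.08], [0.67, -0.36, 0.08], [0.69, -0.33, 0.08]] rz [-0.45, -0.45, -0.45, -0.45, -0.45]
dp [[0.7, -0.3, 0.08], [0.72, -0.26, 0.08], [0.73, -0.23, 0.08], [0.74, -0.2, 0.08], [0.74, -0.16, 0.08]] rz [-0.45, -0.45, -0.45, -0.45, -0.45]
dp [[0.75, -0.13, 0.07], [0.75, -0.1, 0.08], [0.76, -0.06, 0.07], [0.76, -0.03, 0.08], [0.76, 0.0, 0.07]] rz [-0.45, -0.45, -0.44, -0.45, -0.44]
dp [[0.76, 0.04, 0.08], [0.76, 0.07, 0.07], [0.75, 0.11, 0.08], [0.75, 0.14, 0.07], [0.75, 0.17, 0.08]] rz [-0.45, -0.44, -0.45, -0.44, -0.45]
```

Request:
send_rows(delta_pos=[[0.62,-0.44,0.08],[0.64,-0.42,0.08],[0.66,-0.39,0.08],[0.67,-0.36,0.08],[0.69,-0.33,0.08]], turn=[[0,0,-0.45],[0,0,-0.45],[0,0,-0.45],[0,0,-0.45],[0,0,-0.45]], grip=[0,0,0,0,0])

```text
t: 0.72
ee_pos: [0.2589, -0.567, 0.2293]
orientation: [0.965, 0.262, 0.0, 0.0]
ft_force: [-0.1, -0.2, 0.1]
finger_gap: 0.999
finger_force: 0.0
```

Request:
send_rows(delta_pos=[[0.7,-0.3,0.08],[0.72,-0.26,0.08],[0.73,-0.23,0.08],[0.74,-0.2,0.08],[0.74,-0.16,0.08]], turn=[[0,0,-0.45],[0,0,-0.45],[0,0,-0.45],[0,0,-0.45],[0,0,-0.45]], grip=[0,0,0,0,0])

```text
t: 1.35
ee_pos: [0.3163, -0.4911, 0.2192]
orientation: [0.93, 0.369, 0.0, 0.0]
ft_force: [-0.2, 0.0, -0.1]
finger_gap: 0.997
finger_force: 0.0
```

Request:
send_rows(delta_pos=[[0.75,-0.13,0.07],[0.75,-0.1,0.08],[0.76,-0.06,0.07],[0.76,-0.03,0.08],[0.76,0.0,0.07]], turn=[[0,0,-0.45],[0,0,-0.45],[0,0,-0.44],[0,0,-0.45],[0,0,-0.44]], grip=[0,0,0,0,0])

```text
t: 1.98
ee_pos: [0.3734, -0.4151, 0.2099]
orientation: [0.883, 0.47, 0.0, -0.0]
ft_force: [-0.1, 0.5, -0.5]
finger_gap: 1.001
finger_force: 0.0
```

Request:
send_rows(delta_pos=[[0.76,0.04,0.08],[0.76,0.07,0.07],[0.75,0.11,0.08],[0.75,0.14,0.07],[0.75,0.17,0.08]], turn=[[0,0,-0.45],[0,0,-0.44],[0,0,-0.45],[0,0,-0.44],[0,0,-0.45]], grip=[0,0,0,0,0])

```text
t: 2.6
ee_pos: [0.4308, -0.339, 0.2005]
orientation: [0.825, 0.565, 0.0, 0.0]
ft_force: [-0.5, 0.2, 0.3]
finger_gap: 1.002
finger_force: 0.0
```

Run:
```python
from h import *
p,t=now(); c=snap('wrist','w1'); P=cloud(c); z=P[...,2]
print(-c['R'].T@c['t'],c['R'][2])
m=((z>.016)&(z<.028)).astype(np.uint8); n,l,s,_=cv2.connectedComponentsWithStats(m)
for i in range(1,n):
    if s[i,4]>800:
        q=P[l==i]; print(s[i],np.median(q[:,2]),cv2.minAreaRect((q[:,:2]*1000).astype(np.float32)))
```

```text
t 2.60 pos [ 0.4308 -0.339   0.2005] theta 68.8 gap 1.002 ft [-0.5  0.2  0.3] q6 -0.34
[ 0.45721473 -0.27120418  0.33474376] [-0.10278808 -0.26710648 -0.95816947]
[212   0  68  23 824] 0.023428381424642326 ((426.4875793457031, -166.17884826660156), (8.123607635498047, 60.229835510253906), 78.66194915771484)
[ 303  125   62  104 6107] 0.021802176338568263 ((445.28948974609375, -336.8267517089844), (108.65054321289062, 61.06366729736328), 68.57496643066406)
[  58  168  114  132 1172] 0.022033942609824185 ((209.48744201660156, -311.3715515136719), (11.816447257995605, 177.0520477294922), 10.25430679321289)
[ 394  182  215   73 1691] 0.017495355968067818 ((598.8471069335938, -438.8254699707031), (43.06455612182617, 235.37945556640625), 79.9440689086914)
```

View pics/w1.png

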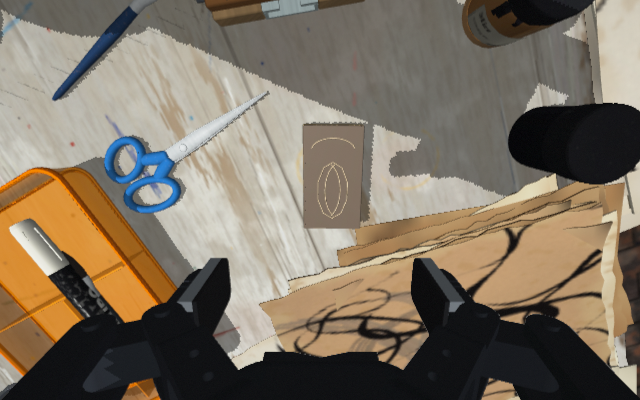

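The wrist view shows the block at (333,175), clear of the paper stack (below row 230) on both finger sides.

Run:
```python
from h import *
p,t=now(); p,t=plan(p,t,.446,-.336,.012,68.6,10)
```

```text
t 2.65 pos [ 0.4317 -0.3377  0.2002] theta 69.0 gap 1.002 ft [ 1.3  1.  -1. ] q6 -0.34
dp [[0.03, 0.05, 0.75], [0.03, 0.05, 0.75], [0.03, 0.05, 0.75], [0.03, 0.05, 0.75], [0.02, 0.05, 0.75]] rz [0.01, 0.01, 0.01, 0.01, 0.0]
dp [[0.03, 0.05, 0.76], [0.02, 0.05, 0.75], [0.03, 0.05, 0.76], [0.02, 0.05, 0.75], [0.03, 0.06, 0.76]] rz [0.01, 0.0, 0.01, 0.0, 0.01]
```

Request:
send_rows(delta_pos=[[0.03,0.05,0.75],[0.03,0.05,0.75],[0.03,0.05,0.75],[0.03,0.05,0.75],[0.02,0.05,0.75]], turn=[[0,0,0.01],[0,0,0.01],[0,0,0.01],[0,0,0.01],[0,0,0]], grip=[0,0,0,0,0])

```text
t: 3.28
ee_pos: [0.4371, -0.3391, 0.1053]
orientation: [0.827, 0.562, -0.0, -0.0]
ft_force: [0.2, -0.5, 0.6]
finger_gap: 0.999
finger_force: 0.0
```

Request:
send_rows(delta_pos=[[0.03,0.05,0.76],[0.02,0.05,0.75],[0.03,0.05,0.76],[0.02,0.05,0.6],[0.03,0.06,0.5]], turn=[[0,0,0],[0,0,0],[0,0,0],[0,0,0],[0,0,0]], grip=[0,0,0,0,0])

```text
t: 3.9
ee_pos: [0.4445, -0.3384, 0.0216]
orientation: [0.827, 0.562, -0.0, -0.0]
ft_force: [-0.3, -0.4, -0.2]
finger_gap: 1.003
finger_force: 0.0
```

Run:
```python
from h import *
p,t=now(); print(arm.nose_length); snap('wrist','w2'); plan(p,t,.446,-.336,.012,68.6,5)
```

```text
t 3.90 pos [ 0.4445 -0.3384  0.0216] theta 68.4 gap 1.003 ft [-0.3 -0.4 -0.2] q6 -0.32
0.008
dp [[0.02, 0.0, 0.08], [0.02, 0.01, 0.08], [0.02, 0.0, 0.07], [0.03, 0.01, 0.08], [0.02, 0.0, 0.07]] rz [-0.01, -0.01, -0.0, -0.01, -0.0]
```

View pics/w2.png

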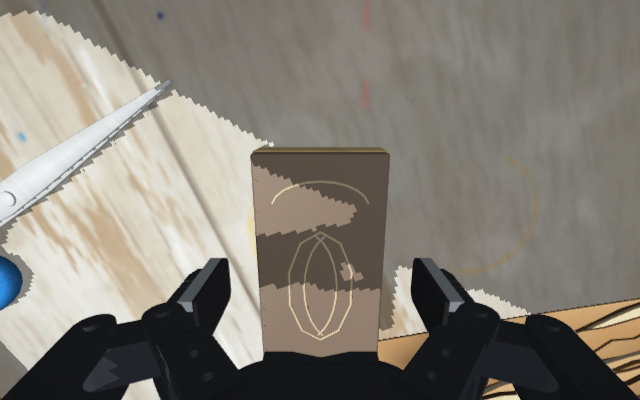

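The block (320,250) lies centred between the open pads at (215,290) and (430,290). I descend the last 9 mm, close and lift.

Request:
send_rows(delta_pos=[[0.02,0,0.13],[0.02,0,0.13],[0.02,0,0.12],[0,0,0],[0,0,0]], turn=[[0,0,0],[0,0,0],[0,0,0],[0,0,0],[0,0,0]], grip=[0,0,0,1,1], grip_force=40)

```text
t: 4.58
ee_pos: [0.4451, -0.3372, 0.0136]
orientation: [0.827, 0.562, 0.0, 0.0]
ft_force: [0.4, -0.2, -0.4]
finger_gap: 0.706
finger_force: 43.5
```

Request:
send_rows(delta_pos=[[0,0,0],[0,0,0],[0,0,0],[0,0,0],[0,0,0]], turn=[[0,0,0],[0,0,0],[0,0,0],[0,0,0],[0,0,0]], grip=[1,1,1,1,1])

```text
t: 5.2
ee_pos: [0.4451, -0.3372, 0.0135]
orientation: [0.827, 0.562, 0.0, 0.0]
ft_force: [-1.2, 0.1, 6.1]
finger_gap: 0.708
finger_force: 44.1
```

Request:
send_rows(delta_pos=[[0,0,-0.4],[0,0,-0.8],[0,0,-0.8],[0,0,-0.8],[0,0,-0.8]], turn=[[0,0,0],[0,0,0],[0,0,0],[0,0,0],[0,0,0]], grip=[1,1,1,1,1])

```text
t: 5.82
ee_pos: [0.445, -0.3371, 0.1049]
orientation: [0.827, 0.562, 0.0, 0.0]
ft_force: [-0.4, -0.4, -1.7]
finger_gap: 0.705
finger_force: 43.7
```

Run:
```python
from h import *
p,t=now(); c=snap('top','t2');P=cloud(c);z=P[...,2]
# bed frame refit from the first top picture: rail top and stop top
c=ld('top0');P=cloud(c);z=P[...,2]
def R(u0,u1,v0,v1,a,b):
    m=np.zeros((400,640),bool);m[v0:v1,u0:u1]=1
    q=P[m&(z>a)&(z<b)]; r=cv2.minAreaRect((q[:,:2]*1000).astype(np.float32)); print(len(q),np.median(q[:,2]),q.mean(0),r)
R(308,330,185,220,.040,.052); R(360,392,190,245,.032,.044); R(305,392,180,245,.015,.052)
c=ld('w1');P=cloud(c);z=P[...,2]
R(190,380,0,40,.033,.043)
```

```text
t 5.83 pos [ 0.445  -0.3371  0.1049] theta 68.4 gap 0.705 ft [-0.4 -0.4 -1.7] q6 -0.32
156 0.04515511233476685 [0.5154299  0.04860358 0.04556098] ((515.9287719726562, 48.76245880126953), (31.41897201538086, 73.51879119873047), 77.59117889404297)
152 0.037412041337006874 [ 0.47348478 -0.15839417  0.03751767] ((474.3176574707031, -132.94049072265625), (80.9036865234375, 138.342041015625), 80.97620391845703)
2375 0.02453289417086131 [ 0.49325621 -0.05094926  0.02616833] ((472.23309326171875, -46.60284423828125), (255.6092529296875, 187.48464965820312), 77.9590835571289)
282 0.03697971089578537 [ 0.41370083 -0.15900289  0.03670807] ((419.6661376953125, -161.43338012695312), (5.838095188140869, 46.7005729675293), 70.3219985961914)
```

The block is held (gap 60 mm). Next I move above the stop side of the bed for a close view of the bed.

Run:
```python
from h import *
c=ld('w2');P=cloud(c);z=P[...,2]
m=np.zeros((400,640),bool);m[140:350,245:395]=1
q=P[m&(z>.018)&(z<.026)]; r=cv2.minAreaRect((q[:,:2]*1000).astype(np.float32)); print(len(q),np.median(q[:,2]),r)
p,t=now(); p,t=plan(p,t,.48,-.12,.2,78)
```

```text
25036 0.021738704834961174 ((446.0375671386719, -334.5074462890625), (104.3294677734375, 61.48480987548828), 68.48847198486328)
t 5.88 pos [ 0.4458 -0.3377  0.1075] theta 68.4 gap 0.710 ft [ 1.2 -0.7  2.9] q6 -0.32
dp [[0.86, -0.19, -0.37], [0.86, -0.18, -0.37], [0.87, -0.16, -0.37], [0.87, -0.15, -0.37], [0.87, -0.14, -0.37]] rz [-0.17, -0.17, -0.17, -0.17, -0.17]
dp [[0.87, -0.12, -0.37], [0.88, -0.1, -0.37], [0.88, -0.09, -0.37], [0.88, -0.08, -0.37], [0.87, -0.06, -0.37]] rz [-0.17, -0.16, -0.17, -0.16, -0.17]
```

Request:
send_rows(delta_pos=[[0.86,-0.19,-0.37],[0.86,-0.18,-0.37],[0.87,-0.16,-0.37],[0.87,-0.15,-0.37],[0.87,-0.14,-0.37]], turn=[[0,0,-0.17],[0,0,-0.17],[0,0,-0.17],[0,0,-0.17],[0,0,-0.17]], grip=[1,1,1,1,1])

```text
t: 6.5
ee_pos: [0.4622, -0.2263, 0.1498]
orientation: [0.802, 0.597, 0.0, -0.0]
ft_force: [0.3, -0.7, -1.3]
finger_gap: 0.703
finger_force: 43.7
```

Request:
send_rows(delta_pos=[[0.87,-0.12,-0.37],[0.88,-0.1,-0.37],[0.88,-0.09,-0.37],[0.88,-0.08,-0.37],[0.87,-0.06,-0.37]], turn=[[0,0,-0.17],[0,0,-0.16],[0,0,-0.17],[0,0,-0.16],[0,0,-0.17]], grip=[1,1,1,1,1])

```text
t: 7.12
ee_pos: [0.4791, -0.1175, 0.1961]
orientation: [0.776, 0.63, 0.0, -0.0]
ft_force: [0.4, 0.3, -0.6]
finger_gap: 0.705
finger_force: 43.7
```

Run:
```python
from h import *
p,t=now(); c=snap('wrist','w3');P=cloud(c);z=P[...,2]
m=((z>.038)&(z<.052)).astype(np.uint8); n,l,s,_=cv2.connectedComponentsWithStats(m)
for i in range(1,n):
    if s[i,4]>800:
        q=P[l==i]; print(s[i],np.median(q[:,2]),cv2.minAreaRect((q[:,:2]*1000).astype(np.float32)))
```

```text
t 7.12 pos [ 0.4791 -0.1175  0.1961] theta 78.1 gap 0.705 ft [ 0.4  0.3 -0.6] q6 -0.09
[ 275    0   91   15 1254] 0.045440011688252166 ((510.9053955078125, 35.20838928222656), (8.80147933959961, 73.33060455322266), 77.44491577148438)
```

View pics/w3.png

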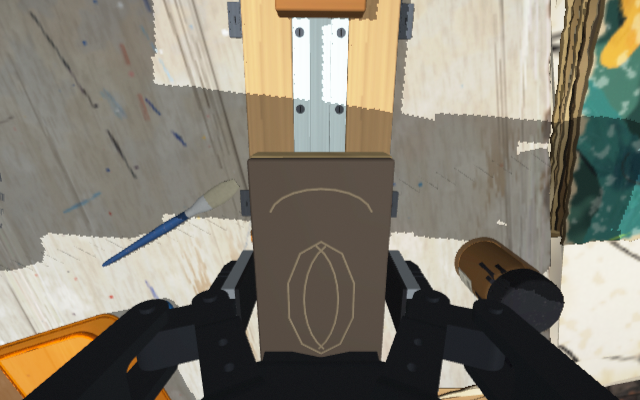

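The wrist view shows the rail (320,5), the bed edges (245 and 400, row 60) and the track middle (320,90) with the block held squarely below. I fit the bed's middle line and plan the placing.

Run:
```python
from h import *
c=ld('w3');P=cloud(c);z=P[...,2]
L,Rr=[],[]
for v in list(range(45,150,3)):
    u=[u for u in range(225,415) if .019<z[v,u]<.029]
    L.append(P[v,u[0],:2]);Rr.append(P[v,u[-1],:2])
L,Rr=np.array(L),np.array(Rr)
for e in (L,Rr):
    f=cv2.fitLine((e*1000).astype(np.float32),cv2.DIST_HUBER,0,.01,.01).ravel();print(f,np.degrees(np.arctan(f[1]/f[0])))
print('width',np.linalg.norm(L-Rr,axis=1).mean(),'mid',((L+Rr)/2)[[0,-1]])
d=np.array([.2079,.9781]);n=np.array([-d[1],d[0]])
print('mid lateral rel O', (((L+Rr)/2-[.492,-.0535])@n*1000).round(1))
p,t=now(); O=np.array([.492,-.0535]); g=O-.043*d; print(g)
p,t=plan(p,t,*g,.05,78,10)
```

```text
[ 2.0694281e-01  9.7835302e-01  4.2894461e+02 -1.6264671e+01] 78.05674
[ 2.1312660e-01  9.7702461e-01  5.6471912e+02 -4.3251785e+01] 77.69435
width 0.13842935630458328 mid [[ 0.50577923  0.01109435]
 [ 0.48696039 -0.07761747]]
mid lateral rel O [-0.  -0.1  0.6  0.4 -0.1 -0.1 -0.2  0.4  0.4  0.1 -0.2 -0.3  0.4  0.4
  0.3 -0.1  0.2  0.3  0.2  0.2  0.2  0.   0.3  0.3  0.2 -0.   0.8  0.3
  0.3 -0.1  0.8  0.7 -0.1  0.1 -0.1]
t 7.17 pos [ 0.4797 -0.1159  0.1974] theta 78.2 gap 0.705 ft [0.9 1.1 0.5] q6 -0.08
[ 0.4830603 -0.0955583]
dp [[0.08, -0.0, 0.59], [0.08, -0.0, 0.59], [0.08, -0.0, 0.59], [0.08, -0.0, 0.59], [0.08, -0.01, 0.59]] rz [0.0, 0.0, 0.0, 0.01, 0.0]
dp [[0.08, -0.0, 0.59], [0.09, -0.01, 0.59], [0.08, -0.0, 0.59], [0.09, -0.01, 0.59], [0.08, -0.0, 0.59]] rz [0.01, 0.0, 0.01, 0.0, 0.01]
```

Request:
send_rows(delta_pos=[[0.08,0,0.59],[0.08,0,0.59],[0.08,0,0.59],[0.08,0,0.59],[0.08,-0.01,0.59]], turn=[[0,0,0],[0,0,0],[0,0,0],[0,0,0.01],[0,0,0]], grip=[1,1,1,1,1])

```text
t: 7.8
ee_pos: [0.4809, -0.1096, 0.1205]
orientation: [0.777, 0.629, -0.0, -0.0]
ft_force: [-0.5, -0.3, -1.5]
finger_gap: 0.707
finger_force: 43.7
```

Request:
send_rows(delta_pos=[[0.08,0,0.59],[0.09,-0.01,0.59],[0.08,0,0.59],[0.09,-0.01,0.59],[0.08,0,0.59]], turn=[[0,0,0],[0,0,0],[0,0,0.01],[0,0,0],[0,0,0]], grip=[1,1,1,1,1])

```text
t: 8.43
ee_pos: [0.4828, -0.0991, 0.0471]
orientation: [0.778, 0.629, 0.0, 0.0]
ft_force: [-0.7, -0.1, -0.6]
finger_gap: 0.706
finger_force: 43.7
```

Request:
send_rows(delta_pos=[[0,0,0.15],[0,0,0.15],[0,0,0.12],[0,0,0],[0,0,0]], turn=[[0,0,0],[0,0,0],[0,0,0],[0,0,0],[0,0,0]], grip=[1,1,1,1,1])

```text
t: 9.05
ee_pos: [0.4829, -0.0993, 0.0378]
orientation: [0.778, 0.629, 0.0, 0.0]
ft_force: [-0.2, -0.5, -0.9]
finger_gap: 0.709
finger_force: 43.7
```

Run:
```python
from h import *
p,t=now(); d=np.array([.2079,.9781]);n=np.array([-d[1],d[0]]); r=p[:2]-[.492,-.0535]; print('bed x,y',r@d*1000,r@n*1000)
```

```text
t 9.05 pos [ 0.4829 -0.0993  0.0378] theta 77.9 gap 0.709 ft [-0.2 -0.5 -0.9] q6 -0.04
bed x,y -46.67918581841175 -0.5741979527917884
```

Request:
send_rows(delta_pos=[[-0.08,0,0.01],[-0.08,0,0],[-0.06,0,0],[-0.04,0,0],[0,0,0]], turn=[[0,0,0],[0,0,0],[0,0,0],[0,0,0],[0,0,0]], grip=[1,1,1,1,1])

```text
t: 9.68
ee_pos: [0.4818, -0.1048, 0.0375]
orientation: [0.778, 0.629, 0.001, -0.0]
ft_force: [2.8, 10.9, 1.6]
finger_gap: 0.707
finger_force: 44.0
```

```bash
cat >> h.py <<'E'
O=np.array([.492,-.0535]);d=np.array([.2079,.9781]);n=np.array([-d[1],d[0]])
def bed(p): return ((np.array(p)[:2]-O)@np.c_[d,n]*1000).round(1)
def world(bx,by=0): return O+d*bx/1000+n*by/1000
E
python3 - <<'E'
from h import *
p,t=now(); print(bed(p), arm.get_state()['ft_force'][:2]@d)
E
```

```text
t 9.68 pos [ 0.4818 -0.1048  0.0375] theta 77.9 gap 0.707 ft [ 2.8 10.9  1.6] q6 -0.06
[-52.3  -0.7] 11.24487908845373
```

The block presses the stop with 11 N at bed x -52.3. I release it and lift.

Request:
send_rows(delta_pos=[[0,0,0.02],[0,0,0],[0,0,0],[0,0,0],[0,0,0]], turn=[[0,0,0],[0,0,0],[0,0,0],[0,0,0],[0,0,0]], grip=[1,0,0,0,0])

```text
t: 10.3
ee_pos: [0.4813, -0.1057, 0.0367]
orientation: [0.778, 0.629, -0.0, -0.0]
ft_force: [-0.1, -0.2, -0.4]
finger_gap: 1.002
finger_force: 0.0
```

Request:
send_rows(delta_pos=[[0,0,-0.5],[0,0,-1],[0,0,-1],[0,0,-1],[0,0,-1]], turn=[[0,0,0],[0,0,0],[0,0,0],[0,0,0],[0,0,0]], grip=[0,0,0,0,0])

```text
t: 10.92
ee_pos: [0.4814, -0.1056, 0.1511]
orientation: [0.778, 0.629, 0.0, 0.0]
ft_force: [0.1, -0.3, 0.6]
finger_gap: 0.998
finger_force: 0.0
```

Run:
```python
from h import *
p,t=now(); c=snap('wrist','w4');P=cloud(c);z=P[...,2]
m=((z>.038)&(z<.052)).astype(np.uint8); nn,l,s,_=cv2.connectedComponentsWithStats(m)
for i in range(1,nn):
    if s[i,4]>800:
        q=P[l==i]; r=cv2.minAreaRect((q[:,:2]*1000).astype(np.float32)); print(s[i],np.median(q[:,2]),r,bed(np.array(r[0])/1000))
p,t=plan(p,t,.46,.25,.2,95)
```

```text
t 10.93 pos [ 0.4814 -0.1056  0.1511] theta 77.9 gap 0.998 ft [ 0.1 -0.3  0.6] q6 -0.06
[ 266    0  108   15 1465] 0.045307066319533816 ((510.9281005859375, 34.45380401611328), (6.9941606521606445, 73.37116241455078), 77.80313110351562) [90.  -0.2]
[ 282  135   79  141 9959] 0.04574346554131988 ((481.0191955566406, -110.66706848144531), (122.7299575805664, 61.14362716674805), 77.88861846923828) [-58.2  -1.1]
dp [[0.92, -0.25, -0.13], [0.92, -0.24, -0.13], [0.92, -0.22, -0.13], [0.93, -0.2, -0.13], [0.93, -0.18, -0.13]] rz [-0.2, -0.2, -0.2, -0.2, -0.2]
dp [[0.94, -0.16, -0.13], [0.94, -0.14, -0.13], [0.94, -0.12, -0.13], [0.94, -0.11, -0.13], [0.95, -0.09, -0.13]] rz [-0.2, -0.2, -0.2, -0.2, -0.2]
dp [[0.95, -0.07, -0.13], [0.95, -0.05, -0.13], [0.95, -0.03, -0.13], [0.95, -0.01, -0.13], [0.95, 0.01, -0.13]] rz [-0.2, -0.2, -0.19, -0.2, -0.19]
```

Block seated (square within 0.1 degree, 1 mm off centre). Now to the bar.

Request:
send_rows(delta_pos=[[0.92,-0.25,-0.13],[0.92,-0.24,-0.13],[0.92,-0.22,-0.13],[0.93,-0.2,-0.13],[0.93,-0.18,-0.13]], turn=[[0,0,-0.2],[0,0,-0.2],[0,0,-0.2],[0,0,-0.2],[0,0,-0.2]], grip=[0,0,0,0,0])

```text
t: 11.6
ee_pos: [0.4741, 0.0136, 0.1663]
orientation: [0.745, 0.667, 0.0, 0.0]
ft_force: [0.7, 0.3, -0.7]
finger_gap: 1.002
finger_force: 0.0
```

Request:
send_rows(delta_pos=[[0.94,-0.16,-0.13],[0.94,-0.14,-0.13],[0.94,-0.12,-0.13],[0.94,-0.11,-0.13],[0.95,-0.09,-0.13]], turn=[[0,0,-0.2],[0,0,-0.2],[0,0,-0.2],[0,0,-0.2],[0,0,-0.2]], grip=[0,0,0,0,0])

```text
t: 12.22
ee_pos: [0.467, 0.1323, 0.1826]
orientation: [0.711, 0.703, 0.0, 0.0]
ft_force: [0.3, -0.9, -0.2]
finger_gap: 0.999
finger_force: 0.0
```

Request:
send_rows(delta_pos=[[0.95,-0.07,-0.13],[0.95,-0.05,-0.13],[0.95,-0.03,-0.13],[0.95,-0.01,-0.13],[0.95,0.01,-0.13]], turn=[[0,0,-0.2],[0,0,-0.2],[0,0,-0.2],[0,0,-0.2],[0,0,-0.2]], grip=[0,0,0,0,0])

```text
t: 12.85
ee_pos: [0.4598, 0.2509, 0.1988]
orientation: [0.675, 0.738, 0.0, 0.0]
ft_force: [0.1, 0.5, 0.4]
finger_gap: 1.001
finger_force: 0.0
```

Run:
```python
from h import *
p,t=now(); c=snap('wrist','w5');P=cloud(c);z=P[...,2]
for a,b in ((.006,.014),(.039,.048),(.09,.115)):
  m=((z>a)&(z<b)).astype(np.uint8); nn,l,s,_=cv2.connectedComponentsWithStats(m)
  for i in range(1,nn):
    if s[i,4]>500:
        q=P[l==i]; r=cv2.minAreaRect((q[:,:2]*1000).astype(np.float32)); print(a,s[i],np.median(q[:,2]),r)
```

```text
t 12.85 pos [0.4598 0.2509 0.1988] theta 95.1 gap 1.001 ft [0.1 0.5 0.4] q6 0.36
0.006 [ 89   9  52  88 572] 0.010177220872627393 ((252.2946014404297, 363.6197509765625), (75.87609100341797, 41.05656814575195), 76.67391204833984)
0.006 [ 309   71   48  140 4645] 0.009757761454602379 ((470.494384765625, 293.40716552734375), (44.04600143432617, 140.4207763671875), 8.394064903259277)
0.006 [  85  124   40  125 1573] 0.00952048141113602 ((231.7992401123047, 223.00534057617188), (138.6312255859375, 42.56071853637695), 78.35565185546875)
0.006 [177 178  63  97 605] 0.01204189960484435 ((327.2341003417969, 181.43905639648438), (37.499759674072266, 125.39701080322266), 32.74148941040039)
0.006 [   0  279   52   98 2259] 0.010962740091702146 ((113.3623046875, 32.32947540283203), (46.08272171020508, 137.5465850830078), 2.853037118911743)
0.039 [ 403  125  124  102 4218] 0.043793243517529785 ((596.2041625976562, 276.848388671875), (59.925498962402344, 101.90267944335938), 69.05663299560547)
0.09 [ 452  165   89   54 1948] 0.10767270627041955 ((594.8939208984375, 277.2709655761719), (15.989131927490234, 69.34999084472656), 69.11072540283203)
```

View pics/w5.png

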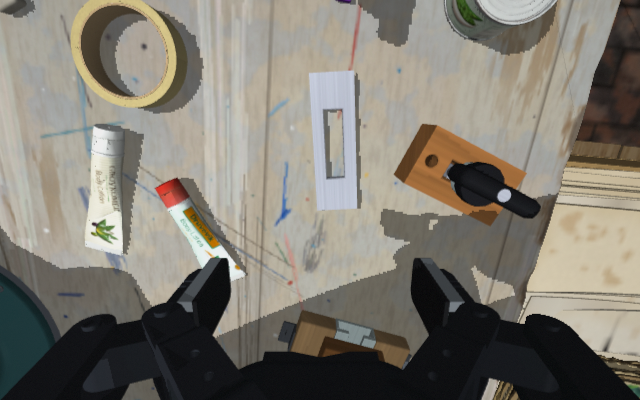

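The wrist view shows the bar at (334,140) with its slot, and the tool block with the black bolt at (480,185). Fits: bar (0.4705, 0.2934) at 98.4 deg, 44 x 140 mm as specified; wing at 159.1 deg.

Run:
```python
from h import *
p,t=now(); p,t=plan(p,t,.4705,.2934,.03,98.4,10)
```

```text
t 12.90 pos [0.4597 0.2528 0.1992] theta 95.2 gap 1.001 ft [-1.3  0.9 -0.3] q6 0.36
dp [[0.16, 0.06, 0.68], [0.16, 0.06, 0.68], [0.16, 0.06, 0.68], [0.16, 0.06, 0.68], [0.15, 0.06, 0.67]] rz [-0.06, -0.05, -0.06, -0.05, -0.06]
dp [[0.15, 0.06, 0.68], [0.16, 0.06, 0.67], [0.15, 0.07, 0.68], [0.16, 0.06, 0.67], [0.15, 0.07, 0.68]] rz [-0.05, -0.06, -0.05, -0.06, -0.05]
```

Request:
send_rows(delta_pos=[[0.16,0.06,0.68],[0.16,0.06,0.68],[0.16,0.06,0.68],[0.16,0.06,0.68],[0.15,0.06,0.67]], turn=[[0,0,-0.06],[0,0,-0.05],[0,0,-0.06],[0,0,-0.05],[0,0,-0.06]], grip=[0.1,0.2,0.2,0.2,0.2])

```text
t: 13.52
ee_pos: [0.4654, 0.2706, 0.1119]
orientation: [0.665, 0.747, -0.0, -0.0]
ft_force: [1.5, 0.1, 0.1]
finger_gap: 0.803
finger_force: 0.0
```

Request:
send_rows(delta_pos=[[0.15,0.06,0.68],[0.16,0.06,0.67],[0.15,0.07,0.68],[0.16,0.06,0.67],[0.15,0.07,0.68]], turn=[[0,0,-0.05],[0,0,-0.06],[0,0,-0.05],[0,0,-0.06],[0,0,-0.05]], grip=[0.2,0.2,0.2,0.2,0.2])

```text
t: 14.15
ee_pos: [0.4709, 0.291, 0.0277]
orientation: [0.654, 0.756, 0.0, -0.0]
ft_force: [0.1, -0.2, 0.2]
finger_gap: 0.801
finger_force: 0.0
```

Run:
```python
from h import *
p,t=now(); p,t=plan(p,t,.4705,.2934,.0105,98.4,5)
c=snap('wrist','w6');P=cloud(c);z=P[...,2]
m=((z>.006)&(z<.014)).astype(np.uint8); nn,l,s,_=cv2.connectedComponentsWithStats(m)
for i in range(1,nn):
    if s[i,4]>3000:
        q=P[l==i]; r=cv2.minAreaRect((q[:,:2]*1000).astype(np.float32)); print(s[i],np.median(q[:,2]),r)
```

```text
t 14.15 pos [0.4709 0.291  0.0277] theta 98.3 gap 0.801 ft [ 0.1 -0.2  0.2] q6 0.36
dp [[0.02, -0.0, 0.14], [0.02, -0.0, 0.14], [0.02, -0.0, 0.14], [0.02, -0.0, 0.13], [0.02, -0.0, 0.14]] rz [-0.0, -0.01, -0.0, -0.01, -0.0]
[  274   114    93   242 15871] 0.009729687963676677 ((470.5285949707031, 293.1325988769531), (44.269866943359375, 140.13516235351562), 8.379976272583008)
```

Request:
send_rows(delta_pos=[[0.03,0,0.23],[0.03,0,0.23],[0.03,0,0.22],[0,0,0],[0,0,0]], turn=[[0,0,0],[0,0,0],[0,0,0],[0,0,0],[0,0,0]], grip=[0.2,0.2,0.2,1,1], grip_force=60)

```text
t: 14.82
ee_pos: [0.4708, 0.293, 0.0124]
orientation: [0.654, 0.756, 0.0, 0.0]
ft_force: [-1.0, 0.2, 0.4]
finger_gap: 0.488
finger_force: 60.7
```

Request:
send_rows(delta_pos=[[0,0,0],[0,0,0],[0,0,0],[0,0,0],[0,0,-0.2]], turn=[[0,0,0],[0,0,0],[0,0,0],[0,0,0],[0,0,0]], grip=[1,1,1,1,1])

```text
t: 15.45
ee_pos: [0.4703, 0.2927, 0.0166]
orientation: [0.654, 0.756, -0.0, -0.0]
ft_force: [-0.5, -0.4, -2.2]
finger_gap: 0.483
finger_force: 61.0
```

Request:
send_rows(delta_pos=[[0,0,-0.8],[0,0,-0.8],[0,0,-0.8],[0,0,-0.8],[0,0,-0.8]], turn=[[0,0,0],[0,0,0],[0,0,0],[0,0,0],[0,0,0]], grip=[1,1,1,1,1])

```text
t: 16.08
ee_pos: [0.4706, 0.2929, 0.1184]
orientation: [0.654, 0.756, 0.0, 0.0]
ft_force: [-0.3, 0.0, -2.3]
finger_gap: 0.482
finger_force: 61.3
```

Run:
```python
from h import *
p,t=now(); c=snap('wrist','w6b'); g=world(44); print(g); plan(p,t,*g,.11,78)
```

```text
t 16.07 pos [0.4706 0.2929 0.1184] theta 98.3 gap 0.482 ft [-0.3  0.  -2.3] q6 0.37
[ 0.5011476 -0.0104636]
dp [[-0.81, -0.04, 0.02], [-0.81, -0.02, 0.02], [-0.81, 0.0, 0.02], [-0.81, 0.02, 0.02], [-0.81, 0.04, 0.02]] rz [0.24, 0.24, 0.23, 0.24, 0.23]
dp [[-0.81, 0.06, 0.02], [-0.81, 0.08, 0.02], [-0.81, 0.1, 0.02], [-0.81, 0.12, 0.03], [-0.8, 0.14, 0.02]] rz [0.24, 0.23, 0.24, 0.23, 0.24]
dp [[-0.8, 0.16, 0.03], [-0.79, 0.18, 0.02], [-0.79, 0.19, 0.03], [-0.79, 0.21, 0.02], [-0.78, 0.23, 0.03]] rz [0.23, 0.24, 0.23, 0.24, 0.23]
```

View pics/w6b.png

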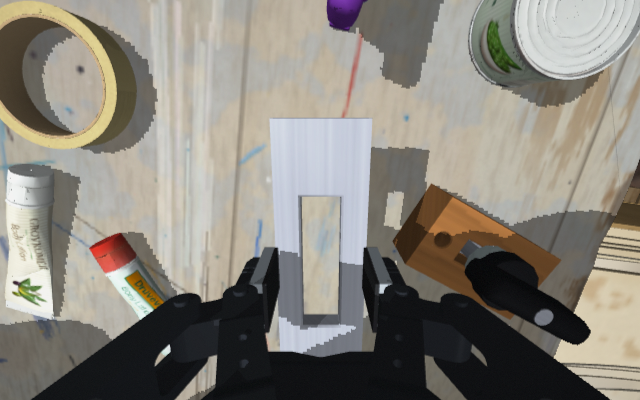

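The bar is held squarely (slot at (320,260)). Carry to the bridge.

Request:
send_rows(delta_pos=[[-0.81,-0.04,0.02],[-0.81,-0.02,0.02],[-0.81,0,0.02],[-0.81,0.02,0.02],[-0.81,0.04,0.02]], turn=[[0,0,0.24],[0,0,0.24],[0,0,0.23],[0,0,0.24],[0,0,0.23]], grip=[1,1,1,1,1])

```text
t: 16.75
ee_pos: [0.4803, 0.1904, 0.1141]
orientation: [0.699, 0.715, -0.0, -0.0]
ft_force: [-0.6, 1.1, -3.5]
finger_gap: 0.485
finger_force: 61.3
```

Request:
send_rows(delta_pos=[[-0.81,0.06,0.02],[-0.81,0.08,0.02],[-0.81,0.1,0.02],[-0.81,0.12,0.03],[-0.8,0.14,0.02]], turn=[[0,0,0.24],[0,0,0.23],[0,0,0.24],[0,0,0.23],[0,0,0.24]], grip=[1,1,1,1,1])

```text
t: 17.38
ee_pos: [0.4905, 0.0892, 0.1114]
orientation: [0.74, 0.673, -0.0, -0.0]
ft_force: [0.2, -0.4, -2.8]
finger_gap: 0.487
finger_force: 61.3
```

Request:
send_rows(delta_pos=[[-0.8,0.16,0.03],[-0.79,0.18,0.02],[-0.79,0.19,0.03],[-0.79,0.21,0.02],[-0.78,0.23,0.03]], turn=[[0,0,0.23],[0,0,0.24],[0,0,0.23],[0,0,0.24],[0,0,0.23]], grip=[1,1,1,1,1])

```text
t: 18.0
ee_pos: [0.5007, -0.012, 0.1082]
orientation: [0.778, 0.629, -0.0, -0.0]
ft_force: [-0.5, -0.2, -3.4]
finger_gap: 0.483
finger_force: 61.3
```

Request:
send_rows(delta_pos=[[0,0,0.3],[0,0,0.4],[0,0,0.4],[0,0,0.2],[0,0,0]], turn=[[0,0,0],[0,0,0],[0,0,0],[0,0,0],[0,0,0]], grip=[1,1,1,1,1])

```text
t: 18.62
ee_pos: [0.5008, -0.0102, 0.0753]
orientation: [0.777, 0.63, -0.0, -0.0]
ft_force: [-0.2, 0.9, -1.8]
finger_gap: 0.487
finger_force: 61.3
```

Run:
```python
from h import *
p,t=now(); print(bed(p)); c=snap('wrist','w7');P=cloud(c);z=P[...,2]
m=np.zeros((400,640),bool);m[60:340,260:380]=1
zb=np.median(z[130:200,305:335]);print('bar top z',zb)
q=P[m&(abs(z-p[2])<.012)]; print(len(q),np.median(q[:,2]));r=cv2.minAreaRect((q[:,:2]*1000).astype(np.float32)); print(r,bed(np.array(r[0])/1000))
plan(p,t,*world(44),.059,78,5)
```

```text
t 18.62 pos [ 0.5008 -0.0102  0.0753] theta 78.1 gap 0.487 ft [-0.2  0.9 -1.8] q6 0.14
[44.2  0.4]
bar top z 0.07256752047062914
16783 0.07260282489644856
((503.91046142578125, 3.1907615661621094), (113.99247741699219, 54.62021255493164), 78.156982421875) [57.9  0.1]
dp [[-0.0, 0.0, 0.13], [-0.0, 0.0, 0.13], [-0.0, 0.0, 0.13], [-0.0, 0.01, 0.13], [-0.01, 0.0, 0.13]] rz [0.0, 0.0, 0.0, 0.0, 0.01]
```

Bar centred at bed x about 44.9, lateral 0.1 mm; bottom 16.5 mm above the bridge. Lower and release.

Request:
send_rows(delta_pos=[[0,0,0.22],[0,0,0.22],[0,0,0.15],[0,0,0.07],[0,0,0]], turn=[[0,0,0],[0,0,0],[0,0,0],[0,0,0],[0,0,0]], grip=[1,1,1,1,1])

```text
t: 19.3
ee_pos: [0.501, -0.0105, 0.0592]
orientation: [0.777, 0.629, -0.0, -0.0]
ft_force: [-0.2, 0.9, -2.6]
finger_gap: 0.479
finger_force: 61.3
```

Run:
```python
from h import *
p,t=now(); print(bed(p))
```

```text
t 19.30 pos [ 0.501  -0.0105  0.0592] theta 78.0 gap 0.479 ft [-0.2  0.9 -2.6] q6 0.14
[44.   0.2]
```

Request:
send_rows(delta_pos=[[0,0,0.03],[0,0,0],[0,0,0],[0,0,0],[0,0,0]], turn=[[0,0,0],[0,0,0],[0,0,0],[0,0,0],[0,0,0]], grip=[1,1,0.2,0.2,0.2])

```text
t: 19.92
ee_pos: [0.5011, -0.0105, 0.0587]
orientation: [0.777, 0.629, 0.0, 0.0]
ft_force: [0.3, -0.4, 0.3]
finger_gap: 0.803
finger_force: 0.0
```

Request:
send_rows(delta_pos=[[0,0,-0.4],[0,0,-1],[0,0,-1],[0,0,-1],[0,0,-1]], turn=[[0,0,0],[0,0,0],[0,0,0],[0,0,0],[0,0,0]], grip=[0.2,0.2,0.2,0.2,0.2])

```text
t: 20.55
ee_pos: [0.501, -0.0105, 0.1702]
orientation: [0.777, 0.63, 0.0, 0.0]
ft_force: [-0.1, -0.7, -0.4]
finger_gap: 0.801
finger_force: 0.0
```

Run:
```python
from h import *
p,t=now(); c=snap('wrist','w8');P=cloud(c);z=P[...,2]
m=((z>.051)&(z<.062)).astype(np.uint8); nn,l,s,_=cv2.connectedComponentsWithStats(m)
for i in range(1,nn):
    if s[i,4]>2000:
        q=P[l==i]; r=cv2.minAreaRect((q[:,:2]*1000).astype(np.float32)); print(s[i],np.median(q[:,2]),r,bed(np.array(r[0])/1000))
print('via'); a,b=plan(p,t,.535,.2,.23,119); print('over bolt'); plan(a,b,.5952,.277,.2,159.1,10)
```

```text
t 20.55 pos [ 0.501  -0.0105  0.1702] theta 78.0 gap 0.801 ft [-0.1 -0.7 -0.4] q6 0.14
[ 292  116   57  162 6767] 0.05576534877773757 ((501.4658203125, -10.312919616699219), (140.6524200439453, 44.06763458251953), 78.1745834350586) [44.2 -0.3]
via
dp [[0.85, -0.04, -0.24], [0.85, 0.02, -0.24], [0.85, 0.08, -0.24], [0.84, 0.14, -0.24], [0.83, 0.2, -0.24]] rz [-0.72, -0.71, -0.72, -0.71, -0.72]
dp [[0.81, 0.26, -0.24], [0.79, 0.32, -0.24], [0.77, 0.37, -0.24], [0.74, 0.43, -0.24], [0.71, 0.47, -0.23]] rz [-0.71, -0.72, -0.71, -0.72, -0.71]
over bolt
dp [[0.15, 0.36, 0.12], [0.13, 0.37, 0.12], [0.1, 0.38, 0.12], [0.07, 0.38, 0.12], [0.05, 0.39, 0.12]] rz [-0.7, -0.7, -0.7, -0.7, -0.7]
dp [[0.02, 0.39, 0.12], [-0.01, 0.39, 0.12], [-0.03, 0.39, 0.12], [-0.06, 0.39, 0.12], [-0.09, 0.38, 0.12]] rz [-0.7, -0.7, -0.7, -0.7, -0.7]
```

View pics/w8.png

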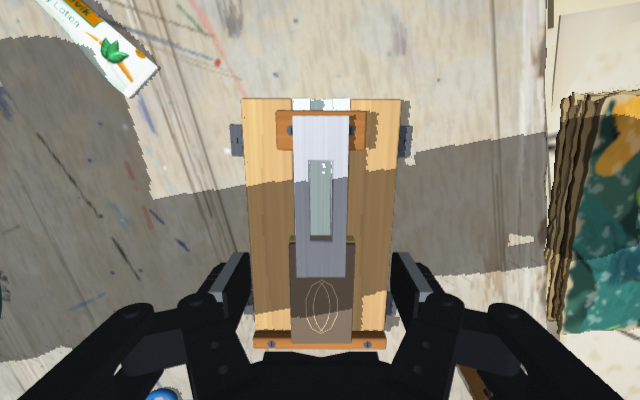

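The picture shows the bar bridging block (320,300) and rail (320,125) with its slot (320,200) over the track. Fit: bed (44.2, -0.3) mm, 78.2 deg. On to the bolt.

Request:
send_rows(delta_pos=[[0.85,-0.04,-0.24],[0.85,0.02,-0.24],[0.85,0.08,-0.24],[0.84,0.14,-0.24],[0.83,0.2,-0.24]], turn=[[0,0,-0.72],[0,0,-0.71],[0,0,-0.72],[0,0,-0.71],[0,0,-0.72]], grip=[0.2,0.2,0.3,0.3,0.3])

```text
t: 21.22
ee_pos: [0.5181, 0.0954, 0.1993]
orientation: [0.652, 0.759, 0.0, 0.0]
ft_force: [0.6, -0.1, -0.2]
finger_gap: 0.701
finger_force: 0.0
```

Request:
send_rows(delta_pos=[[0.81,0.26,-0.24],[0.79,0.32,-0.24],[0.77,0.37,-0.24],[0.74,0.43,-0.24],[0.71,0.47,-0.23]], turn=[[0,0,-0.71],[0,0,-0.72],[0,0,-0.71],[0,0,-0.72],[0,0,-0.71]], grip=[0.3,0.3,0.3,0.3,0.3])

```text
t: 21.85
ee_pos: [0.5351, 0.2013, 0.2287]
orientation: [0.506, 0.863, 0.0, 0.0]
ft_force: [1.4, -0.4, -0.7]
finger_gap: 0.695
finger_force: 0.0
```

Request:
send_rows(delta_pos=[[0.15,0.36,0.12],[0.13,0.37,0.12],[0.1,0.38,0.12],[0.07,0.38,0.12],[0.05,0.39,0.12]], turn=[[0,0,-0.7],[0,0,-0.7],[0,0,-0.7],[0,0,-0.7],[0,0,-0.7]], grip=[0.3,0.3,0.3,0.3,0.3])

```text
t: 22.48
ee_pos: [0.5653, 0.2394, 0.2133]
orientation: [0.348, 0.938, -0.0, -0.0]
ft_force: [-0.3, 0.1, -0.4]
finger_gap: 0.7
finger_force: 0.0
```

Request:
send_rows(delta_pos=[[0.02,0.39,0.12],[-0.01,0.39,0.12],[-0.03,0.39,0.12],[-0.06,0.39,0.12],[-0.09,0.38,0.12]], turn=[[0,0,-0.7],[0,0,-0.7],[0,0,-0.7],[0,0,-0.7],[0,0,-0.7]], grip=[0.3,0.3,0.3,0.3,0.3])

```text
t: 23.1
ee_pos: [0.5954, 0.2781, 0.1982]
orientation: [0.179, 0.984, -0.0, -0.0]
ft_force: [0.7, 0.4, -0.2]
finger_gap: 0.7
finger_force: 0.0
```

Request:
send_rows(delta_pos=[[0,0,0],[0,0,0],[0,0,0],[0,0,0],[0,0,0]], turn=[[0,0,0],[0,0,0],[0,0,0],[0,0,0],[0,0,0]], grip=[0.3,0.3,0.3,0.3,0.3])

```text
t: 23.72
ee_pos: [0.5951, 0.2769, 0.1985]
orientation: [0.182, 0.983, 0.0, 0.0]
ft_force: [-0.4, 0.2, -0.1]
finger_gap: 0.7
finger_force: 0.0
```

Run:
```python
from h import *
p,t=now(); c=snap('wrist','w9');P=cloud(c);z=P[...,2]
for a,b in ((.04,.048),(.1,.115)):
  m=((z>a)&(z<b)).astype(np.uint8); nn,l,s,_=cv2.connectedComponentsWithStats(m)
  for i in range(1,nn):
    if s[i,4]>1000:
        q=P[l==i]; r=cv2.minAreaRect((q[:,:2]*1000).astype(np.float32)); print(a,s[i],np.median(q[:,2]),r)
plan(p,t,.5952,.277,.115,159.1,5)
```

```text
t 23.73 pos [0.5951 0.2769 0.1985] theta 159.1 gap 0.700 ft [-0.4  0.2 -0.1] q6 -0.81
0.04 [ 289  140   65  101 3967] 0.043798138025994866 ((596.2575073242188, 276.9476318359375), (60.087486267089844, 100.20359802246094), 69.0903549194336)
0.04 [  39  158   62   77 1544] 0.0455369224540455 ((514.6419067382812, 48.391197204589844), (33.198326110839844, 74.05955505371094), 77.86164855957031)
0.1 [ 311  166   21   87 1695] 0.10779700427175666 ((595.2955932617188, 277.4378662109375), (15.683703422546387, 68.67082977294922), 68.66925048828125)
dp [[-0.0, 0.0, 0.67], [-0.0, 0.0, 0.67], [-0.0, 0.0, 0.67], [-0.0, 0.0, 0.66], [-0.0, 0.01, 0.67]] rz [-0.0, -0.0, -0.0, -0.0, -0.0]
```

The bolt wing fits at (0.5953, 0.2774), 69 x 16 mm, directly below the tool. I descend, grip and lift out.

Request:
send_rows(delta_pos=[[0,0,0.8],[0,0,0.8],[0,0,0.8],[0,0,0.8],[0,0,0.6]], turn=[[0,0,0],[0,0,0],[0,0,0],[0,0,0],[0,0,0]], grip=[0.3,0.3,0.3,0.4,0.4])

```text
t: 24.4
ee_pos: [0.5948, 0.2769, 0.1015]
orientation: [0.181, 0.983, -0.0, -0.0]
ft_force: [-0.3, -0.3, -0.4]
finger_gap: 0.603
finger_force: 0.0
```

Request:
send_rows(delta_pos=[[0,0,0.3],[0,0,0.2],[0,0,0],[0,0,0],[0,0,0]], turn=[[0,0,0],[0,0,0],[0,0,0],[0,0,0],[0,0,0]], grip=[0.4,0.4,0.4,1,1], grip_force=80)

```text
t: 25.02
ee_pos: [0.5953, 0.2771, 0.0913]
orientation: [0.181, 0.983, 0.0, 0.0]
ft_force: [-1.6, 0.3, 16.9]
finger_gap: 0.179
finger_force: 18.2
```

Request:
send_rows(delta_pos=[[0,0,0],[0,0,0],[0,0,0],[0,0,0],[0,0,0]], turn=[[0,0,0],[0,0,0],[0,0,0],[0,0,0],[0,0,0]], grip=[1,1,1,1,1])

```text
t: 25.65
ee_pos: [0.5954, 0.2771, 0.0915]
orientation: [0.181, 0.983, 0.0, 0.0]
ft_force: [-0.5, 0.5, 5.4]
finger_gap: 0.172
finger_force: 79.0
```

Run:
```python
from h import *
p,t=now()
```

```text
t 25.65 pos [0.5954 0.2771 0.0915] theta 159.1 gap 0.172 ft [-0.5  0.5  5.4] q6 -0.81
```

Request:
send_rows(delta_pos=[[0,0,-0.4],[0,0,-0.8],[0,0,-0.8],[0,0,-0.8],[0,0,-0.8]], turn=[[0,0,0],[0,0,0],[0,0,0],[0,0,0],[0,0,0]], grip=[1,1,1,1,1])

```text
t: 26.28
ee_pos: [0.5952, 0.277, 0.1826]
orientation: [0.181, 0.983, 0.0, 0.0]
ft_force: [1.0, -0.0, -2.4]
finger_gap: 0.172
finger_force: 78.1
```

Run:
```python
from h import *
p,t=now(); c=snap('wrist','w10'); plan(p,t,*world(44),.18,78,15)
```

```text
t 26.27 pos [0.5952 0.277  0.1826] theta 159.1 gap 0.172 ft [ 1.  -0.  -2.4] q6 -0.81
dp [[-0.04, -0.81, 0.01], [-0.11, -0.8, 0.01], [-0.19, -0.78, 0.01], [-0.26, -0.76, 0.01], [-0.33, -0.73, 0.01]] rz [0.94, 0.94, 0.94, 0.94, 0.94]
dp [[-0.4, -0.7, 0.01], [-0.47, -0.66, 0.0], [-0.52, -0.61, 0.01], [-0.58, -0.56, 0.0], [-0.63, -0.5, 0.01]] rz [0.95, 0.94, 0.95, 0.94, 0.95]
dp [[-0.68, -0.44, 0.0], [-0.71, -0.38, 0.01], [-0.75, -0.31, 0.0], [-0.77, -0.24, 0.01], [-0.8, -0.16, 0.0]] rz [0.94, 0.95, 0.94, 0.95, 0.94]
```

View pics/w10.png

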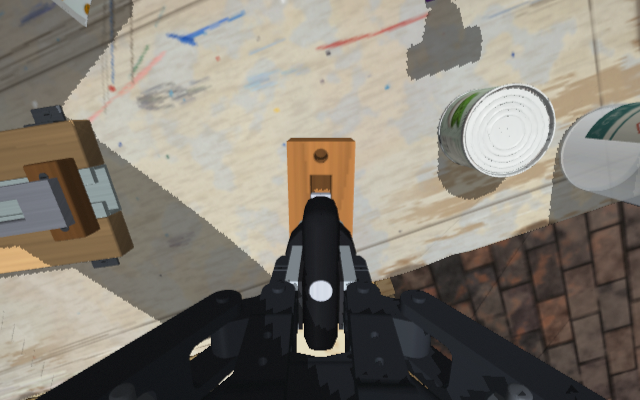

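The black bolt (320,270) hangs upright and aligned in the grip, clear of the tool block. Carry it over the slots.

Request:
send_rows(delta_pos=[[-0.04,-0.81,0.01],[-0.11,-0.8,0.01],[-0.19,-0.78,0.01],[-0.26,-0.76,0.01],[-0.33,-0.73,0.01]], turn=[[0,0,0.94],[0,0,0.94],[0,0,0.94],[0,0,0.94],[0,0,0.94]], grip=[1,1,1,1,1])

```text
t: 26.95
ee_pos: [0.5635, 0.1808, 0.1797]
orientation: [0.407, 0.914, -0.0, 0.0]
ft_force: [0.6, 0.8, -1.5]
finger_gap: 0.17
finger_force: 78.1
```

Request:
send_rows(delta_pos=[[-0.4,-0.7,0.01],[-0.47,-0.66,0],[-0.52,-0.61,0.01],[-0.58,-0.56,0],[-0.63,-0.5,0.01]], turn=[[0,0,0.95],[0,0,0.94],[0,0,0.95],[0,0,0.94],[0,0,0.95]], grip=[1,1,1,1,1])

```text
t: 27.58
ee_pos: [0.5323, 0.085, 0.179]
orientation: [0.61, 0.793, 0.0, 0.0]
ft_force: [0.5, 0.1, -1.8]
finger_gap: 0.173
finger_force: 78.1
```

Request:
send_rows(delta_pos=[[-0.68,-0.44,0],[-0.71,-0.38,0.01],[-0.75,-0.31,0],[-0.77,-0.24,0.01],[-0.8,-0.16,0]], turn=[[0,0,0.94],[0,0,0.95],[0,0,0.94],[0,0,0.95],[0,0,0.94]], grip=[1,1,1,1,1])

```text
t: 28.2
ee_pos: [0.5007, -0.0112, 0.1785]
orientation: [0.778, 0.628, 0.0, 0.0]
ft_force: [-0.2, -0.1, -0.9]
finger_gap: 0.169
finger_force: 78.1
```

Request:
send_rows(delta_pos=[[0,0,0],[0,0,0],[0,0,0],[0,0,0],[0,0,0]], turn=[[0,0,0],[0,0,0],[0,0,0],[0,0,0],[0,0,0]], grip=[1,1,1,1,1])

```text
t: 28.82
ee_pos: [0.5011, -0.0103, 0.1783]
orientation: [0.777, 0.63, -0.0, -0.0]
ft_force: [-0.6, -0.2, -2.1]
finger_gap: 0.169
finger_force: 78.1
```

Run:
```python
from h import *
p,t=now(); print(bed(p)); c=snap('wrist','w11');P=cloud(c);z=P[...,2]
m=((z>.051)&(z<.062)).astype(np.uint8); nn,l,s,_=cv2.connectedComponentsWithStats(m)
for i in range(1,nn):
    if s[i,4]>800:
        q=P[l==i]; r=cv2.minAreaRect((q[:,:2]*1000).astype(np.float32)); print(s[i],np.median(q[:,2]),r,bed(np.array(r[0])/1000))
q=P[(z>p[2]+.005)&(z<p[2]+.025)&(np.hypot(P[...,0]-p[0],P[...,1]-p[1])<.045)]
a=q[(np.abs((q[:,:2]-p[:2])@d)>.02)&(np.abs((q[:,:2]-p[:2])@n)<.012)]
if len(a): r=cv2.minAreaRect((a[:,:2]*1000).astype(np.float32)); print('wing',len(a),r,bed(np.array(r[0])/1000))
plan(p,t,*world(44,-.2),.144,78,5)
```

```text
t 28.82 pos [ 0.5011 -0.0103  0.1783] theta 78.1 gap 0.169 ft [-0.6 -0.2 -2.1] q6 0.14
[44.1  0.1]
[ 294  116   55  111 3968] 0.055748404199674584 ((506.18603515625, 12.451377868652344), (94.29582214355469, 44.12429428100586), 78.04244232177734) [67.5 -0.2]
wing 2103 ((501.4302978515625, -10.039417266845703), (68.98622131347656, 16.010988235473633), 78.21458435058594) [44.5 -0.2]
dp [[-0.0, 0.0, 0.27], [-0.0, 0.0, 0.28], [-0.0, 0.0, 0.27], [-0.0, 0.01, 0.28], [-0.0, 0.0, 0.27]] rz [0.0, 0.0, 0.0, 0.01, 0.0]
```

Bolt wing and bar are both at lateral -0.2 mm. Lower.

Request:
send_rows(delta_pos=[[0,0,0.4],[0,0,0.4],[0,0,0.4],[0,0,0.4],[0,0,0.4]], turn=[[0,0,0],[0,0,0],[0,0,0],[0,0,0],[0,0,0]], grip=[1,1,1,1,1])

```text
t: 29.5
ee_pos: [0.5009, -0.0106, 0.1275]
orientation: [0.777, 0.629, -0.0, -0.0]
ft_force: [0.5, 0.1, -1.2]
finger_gap: 0.175
finger_force: 78.1
```

Request:
send_rows(delta_pos=[[0,0,0.2],[0,0,0.2],[0,0,0.2],[0,0,0.2],[0,0,0.2]], turn=[[0,0,0],[0,0,0],[0,0,0],[0,0,0],[0,0,0]], grip=[1,1,1,1,1])

```text
t: 30.12
ee_pos: [0.501, -0.0106, 0.103]
orientation: [0.777, 0.629, 0.0, 0.0]
ft_force: [0.3, 0.2, -1.2]
finger_gap: 0.173
finger_force: 78.1
```

Request:
send_rows(delta_pos=[[0,0,0.07],[0,0,0.07],[0,0,0.05],[0,0,0],[0,0,0]], turn=[[0,0,0],[0,0,0],[0,0,0],[0,0,0],[0,0,0]], grip=[1,1,1,1,1])

```text
t: 30.75
ee_pos: [0.501, -0.0106, 0.0986]
orientation: [0.777, 0.63, 0.0, 0.0]
ft_force: [-0.6, -0.5, -0.8]
finger_gap: 0.168
finger_force: 78.4
```

Request:
send_rows(delta_pos=[[0,0,0.08],[0,0,0.08],[0,0,0.06],[0,0,0],[0,0,0]], turn=[[0,0,0],[0,0,0],[0,0,0],[0,0,0],[0,0,0]], grip=[1,1,1,1,1])

```text
t: 31.38
ee_pos: [0.5012, -0.0106, 0.0935]
orientation: [0.777, 0.63, 0.0, 0.0]
ft_force: [-2.3, -0.5, 5.3]
finger_gap: 0.17
finger_force: 79.2
```

Run:
```python
from h import *
p,t=now(); print(bed(p)); s=arm.get_state(); print(s['q'].round(2),s['wrist_torque'].round(2))
c=snap('wrist','w12');P=cloud(c);z=P[...,2]
q=P[(z>p[2]+.005)&(z<p[2]+.025)&(np.abs((P[...,:2]-p[:2])@d)>.02)&(np.abs((P[...,:2]-p[:2])@d)<.045)&(np.abs((P[...,:2]-p[:2])@n)<.012)]
print('wing top',np.percentile(q[:,2],[50,90]))
```

```text
t 31.38 pos [ 0.5012 -0.0106  0.0935] theta 78.0 gap 0.170 ft [-2.3 -0.5  5.3] q6 0.14
[43.9 -0.1]
[-0.07 -0.19  1.98  0.    1.35  0.14] [ 0.05  0.48 -0.02]
wing top [0.10937078 0.11082443]
```

Request:
send_rows(delta_pos=[[0,0,0.05],[0,0,0],[0,0,0],[0,0,0],[0,0,0]], turn=[[0,0,0],[0,0,0],[0,0,-0.4],[0,0,-0.7],[0,0,-0.8]], grip=[1,1,1,1,1])

```text
t: 32.05
ee_pos: [0.5015, -0.0107, 0.0924]
orientation: [0.713, 0.701, 0.0, 0.001]
ft_force: [-0.5, -0.1, 6.7]
finger_gap: 0.171
finger_force: 79.4
```

Run:
```python
from h import *
p,t=now(); print(bed(p)); s=arm.get_state(); print(s['wrist_torque'].round(2))
```

```text
t 32.05 pos [ 0.5015 -0.0107  0.0924] theta 89.0 gap 0.171 ft [-0.5 -0.1  6.7] q6 -0.06
[43.9 -0.3]
[-0.01  0.07 -0.05]
```

Request:
send_rows(delta_pos=[[0,0,0],[0,0,0],[0,0,0],[0,0,0],[0,0,0]], turn=[[0,0,-0.9],[0,0,-0.9],[0,0,-0.9],[0,0,-0.9],[0,0,-0.9]], grip=[1,1,1,1,1])

```text
t: 32.67
ee_pos: [0.5015, -0.0106, 0.0924]
orientation: [0.538, 0.843, 0.0, 0.001]
ft_force: [-0.9, -0.2, 6.9]
finger_gap: 0.167
finger_force: 79.4
```

Request:
send_rows(delta_pos=[[0,0,0],[0,0,0],[0,0,0],[0,0,0],[0,0,0]], turn=[[0,0,-0.9],[0,0,-0.9],[0,0,-0.9],[0,0,-0.9],[0,0,-0.9]], grip=[1,1,1,1,1])

```text
t: 33.3
ee_pos: [0.5015, -0.0107, 0.0925]
orientation: [0.337, 0.942, 0.0, 0.001]
ft_force: [-0.1, -0.1, 6.1]
finger_gap: 0.172
finger_force: 79.4
```

Request:
send_rows(delta_pos=[[0,0,0],[0,0,0],[0,0,0],[0,0,0],[0,0,0]], turn=[[0,0,-0.9],[0,0,-0.9],[0,0,-0.9],[0,0,-0.9],[0,0,-0.9]], grip=[1,1,1,1,1])

```text
t: 33.92
ee_pos: [0.5015, -0.0106, 0.0925]
orientation: [0.118, 0.993, 0.0, 0.001]
ft_force: [0.3, 0.1, 5.9]
finger_gap: 0.171
finger_force: 79.4
```

Run:
```python
from h import *
p,t=now(); print(bed(p)); s=arm.get_state(); print(s['wrist_torque'].round(2))
c=snap('wrist','w12');P=cloud(c);z=P[...,2]
e=P[...,:2]-p[:2]
q=P[(z>p[2]+.005)&(z<p[2]+.025)&(np.abs(e@n)>.02)&(np.abs(e@n)<.045)&(np.abs(e@d)<.016)]
if len(q): print('wing',len(q),cv2.minAreaRect((q[:,:2]*1000).astype(np.float32)))
```

```text
t 33.92 pos [ 0.5015 -0.0106  0.0925] theta 166.4 gap 0.171 ft [0.3 0.1 5.9] q6 -1.41
[43.9 -0.4]
[-0.02  0.02 -0.09]
wing 2112 ((501.1658630371094, -10.488066673278809), (15.982200622558594, 68.9568099975586), 76.4160385131836)
```

The wing stands across. I ease up 3 mm, release and retreat.

Request:
send_rows(delta_pos=[[0,0,0],[0,0,-0.05],[0,0,-0.06],[0,0,0],[0,0,0]], turn=[[0,0,-0.25],[0,0,0],[0,0,0],[0,0,0],[0,0,0]], grip=[1,1,1,1,1])

```text
t: 34.6
ee_pos: [0.5015, -0.0106, 0.0951]
orientation: [0.107, 0.994, 0.0, 0.001]
ft_force: [1.1, -1.1, 5.8]
finger_gap: 0.17
finger_force: 79.3
```

Request:
send_rows(delta_pos=[[0,0,0],[0,0,0],[0,0,0],[0,0,0],[0,0,-0.3]], turn=[[0,0,0],[0,0,0],[0,0,0],[0,0,0],[0,0,0]], grip=[0.5,0.4,0.4,0.4,0.4])

```text
t: 35.22
ee_pos: [0.5007, -0.0106, 0.1018]
orientation: [0.107, 0.994, -0.0, -0.001]
ft_force: [-0.8, 0.2, -0.0]
finger_gap: 0.602
finger_force: 0.0
```

Request:
send_rows(delta_pos=[[0,0,-0.6],[0,0,-1],[0,0,-1],[0,0,-1],[0,0,-1]], turn=[[0,0,0],[0,0,0],[0,0,0],[0,0,0],[0,0,0]], grip=[0.4,0.4,0.4,0.4,0.4])

```text
t: 35.85
ee_pos: [0.501, -0.0106, 0.2192]
orientation: [0.107, 0.994, 0.0, 0.001]
ft_force: [-0.4, 0.0, 0.3]
finger_gap: 0.603
finger_force: 0.0
```

Request:
send_rows(delta_pos=[[0,0,0],[0,0,0],[0,0,0],[0,0,0],[0,0,0]], turn=[[0,0,0],[0,0,0],[0,0,0],[0,0,0],[0,0,0]], grip=[0.4,0.4,0.4,0.4,0.4])

```text
t: 36.48
ee_pos: [0.5009, -0.0106, 0.2167]
orientation: [0.107, 0.994, -0.0, -0.0]
ft_force: [-0.5, 0.7, 0.7]
finger_gap: 0.599
finger_force: 0.0
```

Run:
```python
from h import *
p,t=now(); print(bed(p)); c=snap('wrist','w13');P=cloud(c);z=P[...,2]
for a,b in ((.05,.062),(.095,.12),(.04,.049)):
  m=((z>a)&(z<b)&(np.hypot(P[...,0]-.5,P[...,1]+.03)<.2)).astype(np.uint8); nn,l,s,_=cv2.connectedComponentsWithStats(m)
  for i in range(1,nn):
    if s[i,4]>300:
        q=P[l==i]; r=cv2.minAreaRect((q[:,:2]*1000).astype(np.float32)); print(a,s[i],np.percentile(q[:,2],[50,90]).round(4),r,bed(np.array(r[0])/1000))
```

```text
t 36.48 pos [ 0.5009 -0.0106  0.2167] theta 167.7 gap 0.599 ft [-0.5  0.7  0.7] q6 -1.43
[43.8  0.2]
0.05 [ 249  168   63   45 2156] [0.0557 0.0566] ((493.3997802734375, -48.83953857421875), (60.047664642333984, 44.37984085083008), 78.00139617919922) [ 4.8 -0.4]
0.05 [ 330  168   65   44 2150] [0.0558 0.0567] ((509.5316162109375, 29.0350341796875), (61.96487808227539, 43.98993682861328), 78.1466293334961) [84.4  0. ]
0.095 [ 311  162   20   84 1563] [0.1118 0.1132] ((501.16790771484375, -10.5426025390625), (15.941304206848145, 68.00406646728516), 78.16536712646484) [43.9 -0. ]
0.04 [362 151  35  71 910] [0.0456 0.0467] ((512.9768676757812, 46.90987777709961), (34.28644561767578, 73.03062438964844), 78.83470916748047) [102.6   0.4]
0.04 [ 170  159  112   59 4935] [0.0458 0.0467] ((482.1773986816406, -103.97565460205078), (109.0495376586914, 60.60707092285156), 77.71867370605469) [-51.4  -0.9]
```

Run:
```python
from h import *
c=ld('w13');P=cloud(c);B=np.stack([(P[...,:2]-O)@d,(P[...,:2]-O)@n],-1)*1000;z=P[...,2]
k=(abs(B[...,1])<24)&(B[...,0]<-85)&(B[...,0]>-135)
h,e=np.histogram(B[...,0][k],bins=np.arange(-130,-88,2))
for a,b in zip(e,e[1:]):
    s=k&(B[...,0]>=a)&(B[...,0]<b); print(a,s.sum(),np.percentile(z[s],[5,50,95]).round(4) if s.any() else '')
```

```text
-130 0 
-128 0 
-126 0 
-124 0 
-122 5 [0.036  0.0366 0.037 ]
-120 67 [0.0364 0.0375 0.0386]
-118 80 [0.0367 0.0377 0.0387]
-116 84 [0.0368 0.0379 0.0391]
-114 93 [0.0367 0.0379 0.0391]
-112 84 [0.0367 0.0379 0.0388]
-110 32 [0.037  0.0383 0.0392]
-108 1 [0.0444 0.0444 0.0444]
-106 60 [0.044  0.0455 0.0465]
-104 89 [0.0447 0.0457 0.047 ]
-102 93 [0.0449 0.0458 0.0468]
-100 95 [0.0445 0.0459 0.047 ]
-98 89 [0.0444 0.0457 0.0466]
-96 94 [0.0448 0.0457 0.047 ]
-94 89 [0.0445 0.0459 0.047 ]
-92 91 [0.0447 0.0459 0.0469]
```

The stop edge is partly hidden by parallax, so I take one look from straight above it.

Request:
send_rows(delta_pos=[[0,-1,0],[0,-1,0],[0,-1,0],[0,-1,0],[0,-1,0]], turn=[[0,0,0],[0,0,0],[0,0,0],[0,0,0],[0,0,0]], grip=[0.4,0.4,0.4,0.4,0.4])

```text
t: 37.15
ee_pos: [0.4741, -0.1335, 0.217]
orientation: [0.107, 0.994, 0.0, -0.0]
ft_force: [0.2, -0.8, -0.1]
finger_gap: 0.602
finger_force: 0.0
```

Request:
send_rows(delta_pos=[[0,-1,0],[0,-0.6,0],[0,0,0],[0,0,0],[0,0,0]], turn=[[0,0,0],[0,0,0],[0,0,0],[0,0,0],[0,0,0]], grip=[0.4,0.4,0.4,0.4,0.4])

```text
t: 37.78
ee_pos: [0.466, -0.1712, 0.217]
orientation: [0.107, 0.994, 0.0, -0.0]
ft_force: [0.0, 0.5, 0.4]
finger_gap: 0.597
finger_force: 0.0
```

Run:
```python
from h import *
p,t=now(); c=snap('wrist','w14'); print(bed(-c['R'].T@c['t']))
P=cloud(c);B=np.stack([(P[...,:2]-O)@d,(P[...,:2]-O)@n],-1)*1000;z=P[...,2]
k=(abs(B[...,1])<24)
for a in np.arange(-125,-98,1.):
    s=k&(B[...,0]>=a)&(B[...,0]<a+1); print(a,s.sum(),np.percentile(z[s],[5,50,95]).round(4) if s.any() else '')
```

```text
t 37.77 pos [ 0.466  -0.1712  0.217 ] theta 167.7 gap 0.597 ft [0.  0.5 0.4] q6 -1.76
[-120.3   73.7]
-125.0 213 [0.0047 0.2903 0.2964]
-124.0 222 [0.0043 0.2899 0.2966]
-123.0 210 [0.0046 0.2899 0.2965]
-122.0 200 [0.0234 0.2904 0.2965]
-121.0 230 [0.004  0.2909 0.2966]
-120.0 210 [0.0364 0.2901 0.2966]
-119.0 225 [0.0373 0.2898 0.2966]
-118.0 225 [0.0372 0.2896 0.2963]
-117.0 227 [0.0376 0.2897 0.2966]
-116.0 238 [0.0373 0.2896 0.2968]
-115.0 231 [0.0373 0.2893 0.2964]
-114.0 233 [0.0374 0.2893 0.2966]
-113.0 246 [0.0374 0.2891 0.2965]
-112.0 243 [0.0373 0.2897 0.2969]
-111.0 284 [0.0378 0.2912 0.3038]
-110.0 317 [0.0376 0.2919 0.304 ]
-109.0 285 [0.0373 0.2906 0.3039]
-108.0 288 [0.0371 0.2915 0.3039]
-107.0 297 [0.0381 0.2937 0.304 ]
-106.0 311 [0.045  0.2938 0.304 ]
-105.0 293 [0.0454 0.2942 0.304 ]
-104.0 321 [0.0457 0.2937 0.304 ]
-103.0 352 [0.0456 0.2919 0.3038]
-102.0 338 [0.0457 0.291  0.3038]
-101.0 391 [0.0458 0.29   0.3028]
-100.0 408 [0.0456 0.291  0.3031]
-99.0 371 [0.0456 0.2905 0.3023]
```

Seen from above, the stop top runs straight into the block top with no bed-level points between them, so there is no gap. Hand in.

```bash
python3 -c "
from station import arm
print(arm.sign_off())"
```

```text
the job is handed in; nothing more can be done
None
```

I handed the job in at about 38 s; my last measurements show the block against the stop, the bar bridging block and rail, and the bolt turned across and held up by its spring, though no verdict came back.

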